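Lay the pulled injectors in their tray

ROBOT

A 6-joint arm with a two-finger parallel gripper is mounted at the origin on the work surface. World frame = base frame: x ahead of the robot, y to its left, z up, the work surface at z = 0. Lengths are in m, angles in rad, forces in N, time in s.
With the tool pointing down it reaches from about 0.3 to 0.775 m from the base axis. Payload 14.6 kg.
Tool frame: the origin (TCP) lies at the very end of the fingers, on their centre line; the grasp point (between the pads) lies 19 mm behind it; z points along the fingers, y is the line along which they close (so a half turn about z gives the same grasp; the last joint's range is limited). The gripper opens to 94 mm and grips with 3 to 60 N. Pads are 16 mm wide; open, the fingers measure 119 mm over their backs; the gripper's body (75 mm by 177 mm) begins 78 mm behind the grasp point.
Start: joints at [-1.416, 0.3, 1.521, -0, 1.321, -0.067], TCP at [0.121, -0.537, 0.205] pointing down, gripper open.
Joint ranges: [-3.03, 3.03], [-0.79, 2.21], [0.23, 2.52], [-1.04, 4.18], [0, 3.07], [-2.55, 2.55]. Speed limits (rad/s): [2.22, 2.22, 2.57, 3.14, 3.14, 3.14].

INTERFACE

Orientations are given as [roll, pitch, yaw] about the fixed x, y, z axes, in that order (R = Rz(yaw) Ry(pitch) Rx(roll)).
In Python, from station import ctrl gives the robot as it stands. The module is installed in compiled form; this text tells all that it offers.
- The arm moves only by the tool play_rows, never from a script. Its argument "commands" is a list of rows, each a list of 7 numbers: the shift along the tool's x, y, z in m, then the turn, a rotation vector about the tool's x, y, z in degrees, then the closure, from -1 (fully open) to 1 (shut). A call has 1 to 20 rows; each row shifts and turns the commanded pose from where the row before left it, along the tool's axes as they then stand; what a row does not reach is not made up. A row lasts 1/12 s, in which the tool goes at most 41.7 mm and 7.16 degrees, less where a joint would pass 70% of its speed; a pose out of reach is approached as far as the arm can. A call is refused whole if a number of a shift passes 0.0417 or a number of a turn 7.16, either way. A call with a gripper value outside its range is refused whole. The fingers move at their own pace and stop on an object; "force" is the grip in N (left out, the last holds). Time passes only in rows, so rows that do not move let the fingers close. It gives the time, the measured TCP pose, the force, the opening and the grip force at its end, in the units of the state.
- ctrl.get_obs(): the state, without advancing time (a new reading comes with each control period).
- ctrl.camera(name): name is "side" or "top" or "wrist"; returns the picture (420x560x3 uint8, blue, green, red); there is no depth.
- ctrl.camera_model(name): a dict with "fx", "fy", "cx", "cy" (pixels), "rvec" (rotation vector, rad) and "tvec" (3), from world to camera coordinates, as OpenCV has them. Camera axes: x right, y down, z forward; pixel columns grow to the right and rows downward; lengths in m; the calibration is good to about 2 mm. A picture is of the moment at which its call begins: read the wrist's pose just before it. camera_model takes no time and is no camera call; for the wrist camera it gives the pose at the moment of the call.
- ctrl.hand_in(): hands the job in; it is judged then, once.
The state is a dict: "time_s": time; "qpos": joint angles; "joint_vel": joint speeds; "tau": joint torques, N m; "ee_pos": TCP position; "eef_rot": TCP orientation; "force": force on the tool from outside, world axes, zero at the start; "moment": the same for the moment, N m; "grip_width": finger opening in m; "grip_force": force on a finger pad.
Only numpy, scipy, OpenCV 4.12 (cv2) and the standard library are available. Lean on these libraries where they do the work, as an engineer would, in place of code of your own. Each camera call takes 0.05 s, during which the arm holds its last target. There are 200 camera calls.

TASK

Lay the three injectors from the drip pan in the white tray, one to a well, each bedded down in its saddles with its nozzle at the same end as the injector already there. A hold-down clamp has been left in one of the wells: put it in the drip pan with the other two, which stay in the pan. Set the injectors down gently, and leave the spray can, oil bottle and cartons standing where they are.

Things in the scene. Friction and masses are not known exactly. Their poses are not given: they have to be found in the camera images.
- inj_a: bare-metal diesel injector in the drip pan, 148 mm long, 0.25-0.4 kg, lying level. Origin on its axis at mid barrel, x along the axis to the nozzle, z up. Along x, in mm: tip 7 across +70 to +60, nozzle nut 18 across to +26, round barrel 26 across to -26 (grip here, across y), flange block 30 wide 26 high to -46, round head 26 across to -68, nipple 8 across to -78
- inj_b: injector exactly like inj_a, in the drip pan. Further details of all injectors: a fuel inlet stub 14 mm across sticks out level from the flange at x=-36, out to y=+36; a black connector stands on the head (x -66 to -48), its top at z=+27
- inj_c: injector exactly like inj_a, in the drip pan. An injector rests on the flat underside of its flange and does not roll; lying on a floor its axis is 13 mm above that floor (17 mm above the bench in the pan)
- inj_d: injector exactly like inj_a, already seated in one of the tray's wells (which well varies)
- inj_a_tip (a point): end of the nozzle tip of inj_a, on its axis, 70 mm along x from the body's origin
- inj_b_tip (a point): end of the nozzle tip of inj_b, on its axis, 70 mm along x from the body's origin
- inj_c_tip (a point): end of the nozzle tip of inj_c, on its axis, 70 mm along x from the body's origin
- inj_d_tip (a point): end of the nozzle tip of inj_d, on its axis, 70 mm along x from the body's origin
- clamp_t: dark forged hold-down clamp, 60 mm long, 0.15 kg, left in a well of the tray, on the well's floor (which well varies). Origin on its underside, z up. Solid body block x -30 to +4 mm, 26 wide (y), 24 high: grip it across y at x=-13. A two-pronged fork, 45 wide and 12 high, runs on to x=+30; in the tray the fork points to the nozzle end
- clamp_1: clamp exactly like clamp_t, lying in the drip pan
- clamp_2: clamp exactly like clamp_t, lying in the drip pan
- tray: white plastic injector tray, fixed, 166 (x) x 246 (y) mm, origin under its centre, z up. Four wells side by side, each along x, 60 mm apart, nozzle end at +x. Floor 4 mm thick; dividers and side walls 5 thick and only 12 high; end walls 5 thick, 36 high. Between the saddles (x -27 to +42) the wells are open for fingers, whose tips should stay above the 12 mm dividers
- well0 (a point): where an injector's origin lies when seated in well 0: tray frame x=+4, y=-90, z=+32 mm; its x axis then points along the tray's x, level
- well1 (a point): where an injector's origin lies when seated in well 1: tray frame x=+4, y=-30, z=+32 mm; its x axis then points along the tray's x, level. In every well the nozzle nut rests on a saddle at tray x +42 to +54, 23 mm high, between cheeks 26 mm apart and 31 mm high
- well2 (a point): where an injector's origin lies when seated in well 2: tray frame x=+4, y=+30, z=+32 mm; its x axis then points along the tray's x, level. In every well flange and head rest on a saddle at tray x -58 to -27, 19 mm high; beside the head (x -58 to -48) stand cheeks 34 mm apart, 31 mm high
- well3 (a point): where an injector's origin lies when seated in well 3: tray frame x=+4, y=+90, z=+32 mm; its x axis then points along the tray's x, level. About 4 mm play sideways and lengthwise
- pan: grey plastic drip pan, fixed, 340 (x) x 320 (y) mm, walls 4 thick and 22 high with a lip 9 mm further out, floor 4 thick; origin under its centre. Pan and tray may change sides
- spray_can: bystander: standing spray can, 55 mm across, 188 high, origin under its centre; between tray and pan, far side
- filter_box: bystander: standing filter carton 56 x 56 x 85 mm high, origin under its centre; between tray and pan, near side
- oil_bottle: bystander: standing one-litre oil bottle 60 x 90 x 222 mm high, origin under its centre; outside the tray or the pan
- pad_box: bystander: carton 80 x 70 x 60 mm high, origin under its centre; on the other outer side
Things that resemble listed ones, but are neither listed nor needed, are in the scene too. What is shaped like the inj_c but blue or purple is not meant.

How it is judged:
At the end, for the whole second after the job is handed in: Every well holds one injector: origin within 12 mm (level) and 4 mm (height) of the well point, nozzle to the tray's +x end, aligned within 0.17 rad, tip at most 5 mm high. All three clamps lie in the drip pan. Injectors and clamps at rest (under 20 mm/s) (((horizontal distance between inj_a and well0 below 0.012 m and x of inj_a_tip in the frame of tray above 0.06 m and angle between the x axis of inj_a and the x axis of tray, either way round below 0.17 rad and z of inj_a in the frame of tray between 0.028 and 0.036 m and z of inj_a_tip in the frame of tray below 0.037 m) or (horizontal distance between inj_b and well0 below 0.012 m and x of inj_b_tip in the frame of tray above 0.06 m and angle between the x axis of inj_b and the x axis of tray, either way round below 0.17 rad and z of inj_b in the frame of tray between 0.028 and 0.036 m and z of inj_b_tip in the frame of tray below 0.037 m) or (horizontal distance between inj_c and well0 below 0.012 m and x of inj_c_tip in the frame of tray above 0.06 m and angle between the x axis of inj_c and the x axis of tray, either way round below 0.17 rad and z of inj_c in the frame of tray between 0.028 and 0.036 m and z of inj_c_tip in the frame of tray below 0.037 m) or (horizontal distance between inj_d and well0 below 0.012 m and x of inj_d_tip in the frame of tray above 0.06 m and angle between the x axis of inj_d and the x axis of tray, either way round below 0.17 rad and z of inj_d in the frame of tray between 0.028 and 0.036 m and z of inj_d_tip in the frame of tray below 0.037 m)) and ((horizontal distance between inj_a and well1 below 0.012 m and x of inj_a_tip in the frame of tray above 0.06 m and angle between the x axis of inj_a and the x axis of tray, either way round below 0.17 rad and z of inj_a in the frame of tray between 0.028 and 0.036 m and z of inj_a_tip in the frame of tray below 0.037 m) or (horizontal distance between inj_b and well1 below 0.012 m and x of inj_b_tip in the frame of tray above 0.06 m and angle between the x axis of inj_b and the x axis of tray, either way round below 0.17 rad and z of inj_b in the frame of tray between 0.028 and 0.036 m and z of inj_b_tip in the frame of tray below 0.037 m) or (horizontal distance between inj_c and well1 below 0.012 m and x of inj_c_tip in the frame of tray above 0.06 m and angle between the x axis of inj_c and the x axis of tray, either way round below 0.17 rad and z of inj_c in the frame of tray between 0.028 and 0.036 m and z of inj_c_tip in the frame of tray below 0.037 m) or (horizontal distance between inj_d and well1 below 0.012 m and x of inj_d_tip in the frame of tray above 0.06 m and angle between the x axis of inj_d and the x axis of tray, either way round below 0.17 rad and z of inj_d in the frame of tray between 0.028 and 0.036 m and z of inj_d_tip in the frame of tray below 0.037 m)) and ((horizontal distance between inj_a and well2 below 0.012 m and x of inj_a_tip in the frame of tray above 0.06 m and angle between the x axis of inj_a and the x axis of tray, either way round below 0.17 rad and z of inj_a in the frame of tray between 0.028 and 0.036 m and z of inj_a_tip in the frame of tray below 0.037 m) or (horizontal distance between inj_b and well2 below 0.012 m and x of inj_b_tip in the frame of tray above 0.06 m and angle between the x axis of inj_b and the x axis of tray, either way round below 0.17 rad and z of inj_b in the frame of tray between 0.028 and 0.036 m and z of inj_b_tip in the frame of tray below 0.037 m) or (horizontal distance between inj_c and well2 below 0.012 m and x of inj_c_tip in the frame of tray above 0.06 m and angle between the x axis of inj_c and the x axis of tray, either way round below 0.17 rad and z of inj_c in the frame of tray between 0.028 and 0.036 m and z of inj_c_tip in the frame of tray below 0.037 m) or (horizontal distance between inj_d and well2 below 0.012 m and x of inj_d_tip in the frame of tray above 0.06 m and angle between the x axis of inj_d and the x axis of tray, either way round below 0.17 rad and z of inj_d in the frame of tray between 0.028 and 0.036 m and z of inj_d_tip in the frame of tray below 0.037 m)) and ((horizontal distance between inj_a and well3 below 0.012 m and x of inj_a_tip in the frame of tray above 0.06 m and angle between the x axis of inj_a and the x axis of tray, either way round below 0.17 rad and z of inj_a in the frame of tray between 0.028 and 0.036 m and z of inj_a_tip in the frame of tray below 0.037 m) or (horizontal distance between inj_b and well3 below 0.012 m and x of inj_b_tip in the frame of tray above 0.06 m and angle between the x axis of inj_b and the x axis of tray, either way round below 0.17 rad and z of inj_b in the frame of tray between 0.028 and 0.036 m and z of inj_b_tip in the frame of tray below 0.037 m) or (horizontal distance between inj_c and well3 below 0.012 m and x of inj_c_tip in the frame of tray above 0.06 m and angle between the x axis of inj_c and the x axis of tray, either way round below 0.17 rad and z of inj_c in the frame of tray between 0.028 and 0.036 m and z of inj_c_tip in the frame of tray below 0.037 m) or (horizontal distance between inj_d and well3 below 0.012 m and x of inj_d_tip in the frame of tray above 0.06 m and angle between the x axis of inj_d and the x axis of tray, either way round below 0.17 rad and z of inj_d in the frame of tray between 0.028 and 0.036 m and z of inj_d_tip in the frame of tray below 0.037 m)) and x of clamp_t in the frame of pan between -0.165 and 0.165 m and y of clamp_t in the frame of pan between -0.155 and 0.155 m and z of each of clamp_t, clamp_1, clamp_2 in the frame of pan below 0.03 m and x of clamp_1 in the frame of pan between -0.165 and 0.165 m and y of clamp_1 in the frame of pan between -0.155 and 0.155 m and x of clamp_2 in the frame of pan between -0.165 and 0.165 m and y of clamp_2 in the frame of pan between -0.155 and 0.155 m and linear speed of each of inj_a, inj_b, inj_c, inj_d, clamp_t, clamp_1, clamp_2 below 0.02 m/s); the robot touches nothing.
It fails at once if a bystander (spray can, filter carton, oil bottle, carton) is moved more than 30 mm or tipped (distance of any of spray_can, filter_box, oil_bottle, pad_box from where it was at the start of the episode above 0.03 m or angle between any of spray_can, filter_box, oil_bottle, pad_box's own z axis and vertical above 0.35 rad).
It fails at once if an injector is let fall (faster than 0.5 m/s while the fingers do not hold it) ((linear speed of inj_a above 0.5 m/s and contact force between inj_a and the fingers below 0.2 N) or (linear speed of inj_b above 0.5 m/s and contact force between inj_b and the fingers below 0.2 N) or (linear speed of inj_c above 0.5 m/s and contact force between inj_c and the fingers below 0.2 N) or (linear speed of inj_d above 0.5 m/s and contact force between inj_d and the fingers below 0.2 N)).
It fails at once if an injector is rammed on the tray (contact force over 80 N) (contact force between any of inj_a, inj_b, inj_c, inj_d and tray above 80 N).
It also fails if it takes over 72 s, if anything falls off the work surface, if the arm or the gripper's body presses on something with over 40 N, if the wrist force passes 120 N, or if a joint passes its speed limit or range.

## Working session

There is one attempt and no reset: what is moved stays moved. The work goes in short steps, Python scripts to look and compute and a tool call to move; the robot and the scene stay as the last step left them, time stands still between calls to the robot, and variables do not carry over. Pictures are saved under pics/ and viewed, at most 10 in all, crops included, and the job is handed in when it is done.

Besides the shell and the picture viewer there is one more tool, called after ">>>" in YAML: its name, and indented under it one key for each argument. play_rows: Moves the arm, as the interface text tells. Its arguments: {"type":"object","properties":{"commands":{"type":"array","items":{"type":"array","items":{"type":"number"}}},"force":{"type":"number"}},"required":["commands"]}

```bash
mkdir -p pics; cat > h.py <<'E'
import numpy as np, cv2
from station import ctrl
def model(n):
    m=ctrl.camera_model(n); R,_=cv2.Rodrigues(np.array(m['rvec'],float)); return m,R,np.array(m['tvec'],float).ravel()
def px2w(n,pts,z,mod=None):
    m,R,t=mod or model(n); out=[]
    for u,v in pts:
        d=R.T@np.array([(u-m['cx'])/m['fx'],(v-m['cy'])/m['fy'],1]); c=-R.T@t
        out.append(c+d*(z-c[2])/d[2])
    return np.array(out)
def w2px(n,P,mod=None):
    m,R,t=mod or model(n); p=np.atleast_2d(P)@R.T+t
    return np.c_[p[:,0]/p[:,2]*m['fx']+m['cx'],p[:,1]/p[:,2]*m['fy']+m['cy']]
E
python3 - <<'E'
from h import *
for n in('top','side'):
    cv2.imwrite(f'pics/{n}0.png',cv2.resize(ctrl.camera(n),(800,600),interpolation=cv2.INTER_CUBIC))
    m,R,t=model(n); print(n,m['fx'],m['cx'],m['cy'],-R.T@t)
o=ctrl.get_obs();print(o['time_s'],o['ee_pos'],o['eef_rot'],o['grip_width'])
E
```

```text
top 429.09584366049717 275.3214069382241 209.64297621275279 [0.34258736 0.01977445 1.33238162]
side 442.5486008690014 277.383960198706 215.09866260774197 [0.36304976 0.96695625 1.02042581]
0.1 [ 0.12096166 -0.53629778  0.20495728] [-3.14058796e+00 -6.15213281e-05  2.21829153e-01] 0.09406027323884389
```

View pics/top0.png

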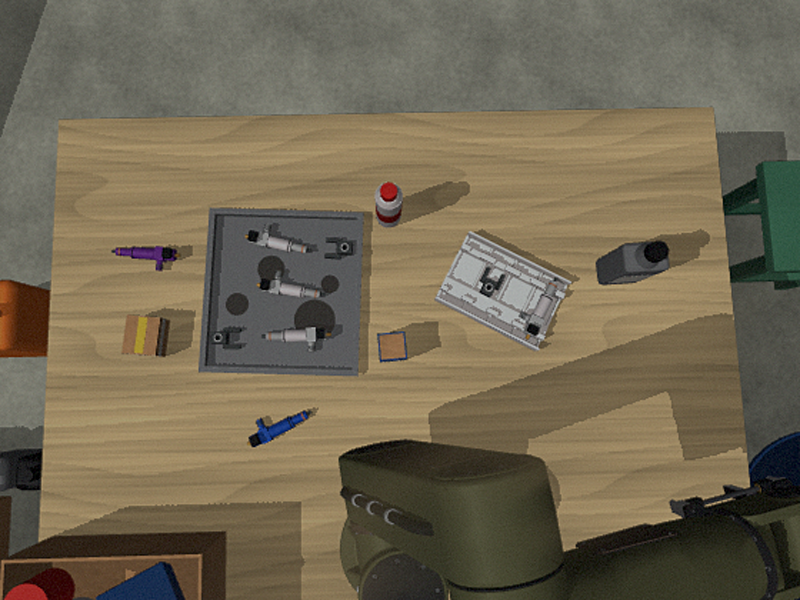

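View pics/side0.png

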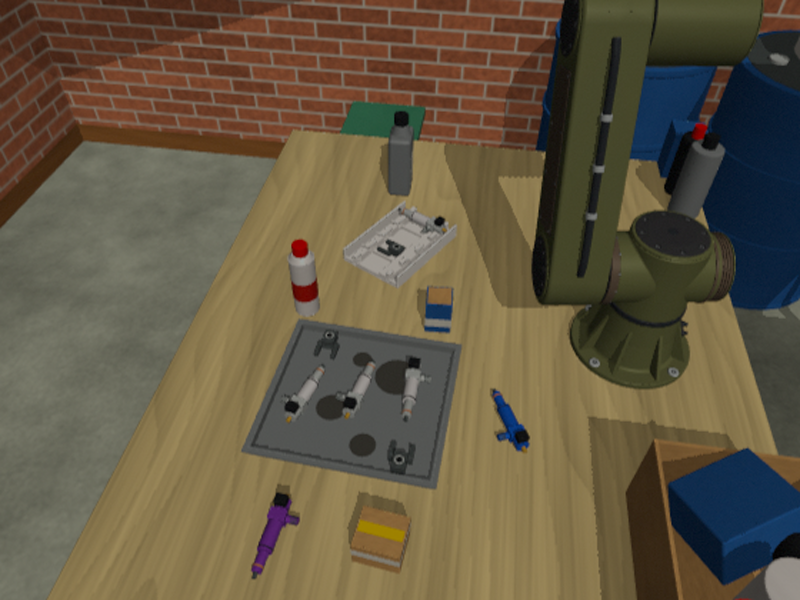

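Top view (800x600): the pan is at left (200–363, 208–375) with three injectors and two clamps. The tray is at (435–575, 232–350), holding clamp_t near (490,282) and inj_d near (545,305). Next I'll zoom in.

```bash
python3 - <<'E'
from h import *
im=ctrl.camera('top'); cv2.imwrite('pics/raw.png',im)
def crop(x0,y0,w,h,s,f):
    c=cv2.resize(im[y0:y0+h,x0:x0+w],None,fx=s,fy=s,interpolation=cv2.INTER_CUBIC)
    for k in range(0,w,10): cv2.putText(c,str(x0+k),(k*s,10),0,.35,(0,255,255),1); cv2.line(c,(k*s,12),(k*s,18),(0,255,255),1)
    for k in range(0,h,10): cv2.putText(c,str(y0+k),(0,k*s+4),0,.35,(0,255,255),1); cv2.line(c,(24,k*s),(30,k*s),(0,255,255),1)
    cv2.imwrite(f,c)
crop(295,155,114,96,6,'pics/tray.png'); crop(134,140,130,126,4,'pics/pan.png')
E
```

```text
(no output)
```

View pics/tray.png

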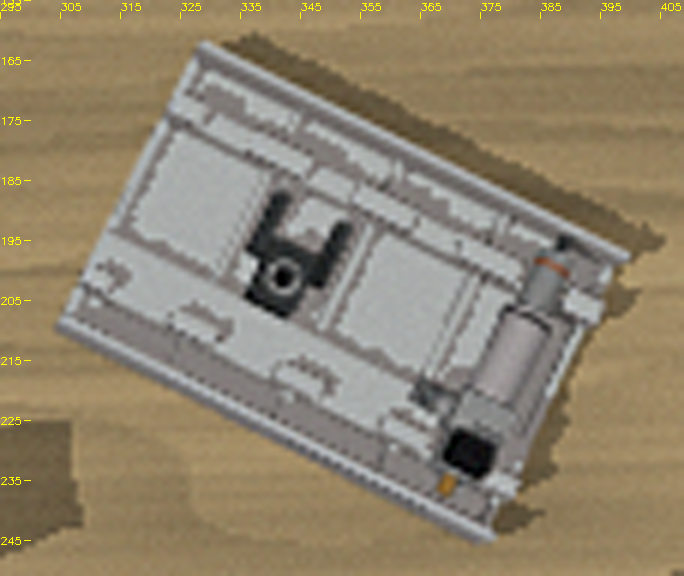

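View pics/pan.png

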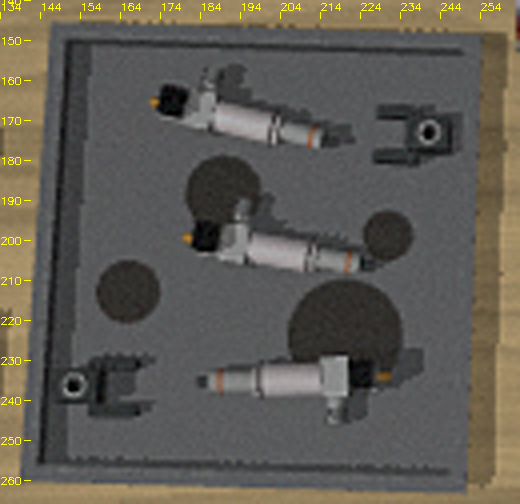

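```bash
cat > est.py <<'E'
from h import *
from scipy.optimize import least_squares
T=lambda p:np.array([[295+(u+.5)/6-.5,155+(v+.5)/6-.5] for u,v in p])
P=lambda p:np.array([[134+(u+.5)/4-.5,140+(v+.5)/4-.5] for u,v in p])
def fit(loc,px,x0):
    loc=np.array(loc,float)
    def pose(s): c,n=np.cos(s[2]),np.sin(s[2]); return np.c_[s[0]+c*loc[:,0]-n*loc[:,1],s[1]+n*loc[:,0]+c*loc[:,1],loc[:,2]]
    r=least_squares(lambda s:(w2px('top',pose(s))-px).ravel(),x0)
    return r.x,np.abs(r.fun).max()
if __name__=='__main__':
    np.set_printoptions(precision=4,suppress=True)
    print('tray',*fit([[.083,.123,.036],[.083,-.123,.036],[-.083,-.123,.036],[-.083,.123,.036]],T([(203,42),(628,255),(490,540),(60,325)]),[.4,-.2,-.4]))
    print('inj_d',*fit([[.070,0,.032],[-.078,0,.032]],T([(565,241),(446,485)]),[.35,-.3,-.4]))
    print('clampt',*fit([[-.03,0,.03],[-.013,0,.03]],T([(268,305),(283,275)]),[.35,-.1,-.4]))
    L=[[-.078,0,.017],[.07,0,.017],[-.026,0,.018],[.026,0,.018]]
    print('A',*fit(L,P([(152,102),(352,140),(216,118),(277,129)]),[.4,.2,-1.6]))
    print('B',*fit(L,P([(185,239),(373,267),(249,250),(309,257)]),[.35,.2,-1.6]))
    print('C',*fit(L,P([(391,377),(196,382),(322,378),(262,379)]),[.25,.2,1.6]))
    for n,z,p in [('pan corner lips',.022,P([(52,24),(482,36),(466,492),(22,480)])),('clamps',.028,P([(428,132),(75,385)]))]: print(n,px2w('top',p,z)[:,:2])
    f=.7
    print('can top',px2w('top',[(388*f,190*f)],.188)[:,:2],'box',px2w('top',[(392*f,346*f)],.085)[:,:2],'bottlecap',px2w('top',[(656*f,252*f)],.222)[:,:2])
E
python3 est.py
```

```text
tray [ 0.5273 -0.2355 -0.4969] 0.6800231575935527
inj_d [ 0.4917 -0.3187 -0.5029] 0.9907839947319417
clampt [ 0.5472 -0.2114 -0.5005] 0.06887361028179839
A [ 0.6434  0.2422 -1.783 ] 3.050246586189985
B [ 0.5397  0.2194 -1.7409] 1.428057579879578
C [0.4425 0.2131 1.5711] 1.4949189054750036
pan corner lips [[0.7247 0.3972]
 [0.7078 0.0612]
 [0.3533 0.08  ]
 [0.3707 0.415 ]]
clamps [[0.6306 0.1043]
 [0.4411 0.3743]]
can top [[0.7047 0.0071]] box [[0.4099 0.0057]] bottlecap [[ 0.5646 -0.4868]]
```

```bash
cat > plan.py <<'E'
from h import *
def plan(wps,step=.040,turn=7.0,start=None):
    """wps: (x,y,z,yaw_rad or None,closure[,rows]); prints rows in tool axes (mm/0.1deg rounding)"""
    o=ctrl.get_obs(); p=np.array(o['ee_pos'],float); yaw=float(o['eef_rot'][2])
    if start is not None: p,yaw=np.array(start[:3]),start[3]
    rows=[]
    for w in wps:
        g=np.array(w[:3]); gy=yaw if w[3] is None else w[3]
        dy=(gy-yaw+np.pi)%(2*np.pi)-np.pi
        n=w[5] if len(w)>5 else max(1,int(np.ceil(max(np.linalg.norm(g-p)/step,abs(np.degrees(dy))/turn))))
        for k in range(n):
            d=(g-p)/(n-k); a=(gy-yaw+np.pi)%(2*np.pi)-np.pi; t=-round(np.degrees(a)/(n-k),1)
            c,s=np.cos(yaw),np.sin(yaw)
            l=np.round([c*d[0]+s*d[1],s*d[0]-c*d[1],-d[2]],3)
            rows.append([*map(float,l+0.),0,0,t+0.,w[4]])
            p=p+np.array([c*l[0]+s*l[1],s*l[0]-c*l[1],-l[2]]); yaw-=np.radians(t)
    for i in range(0,len(rows),20): print(str(rows[i:i+20]).replace(' ','').replace('.0,',','))
    print(len(rows),'rows, end',p.round(4),round(yaw,4))
E
python3 - <<'E'
from plan import *
plan([(.534,-.206,.20,-.497,-1)])
E
```

```text
[[0.034,-0.017,0,0,0,np.float64(2.9),-1],[0.033,-0.018,0,0,0,np.float64(2.9),-1],[0.032,-0.02,0,0,0,np.float64(2.9),-1],[0.031,-0.021,0,0,0,np.float64(3.0),-1],[0.03,-0.023,0.001,0,0,np.float64(2.9),-1],[0.029,-0.025,0,0,0,np.float64(3.0),-1],[0.027,-0.026,0.001,0,0,np.float64(2.9),-1],[0.026,-0.027,0,0,0,np.float64(3.0),-1],[0.025,-0.029,0.001,0,0,np.float64(2.9),-1],[0.023,-0.03,0,0,0,np.float64(3.0),-1],[0.021,-0.031,0.001,0,0,np.float64(2.9),-1],[0.02,-0.032,0,0,0,np.float64(3.0),-1],[0.018,-0.033,0.001,0,0,np.float64(2.9),-1],[0.017,-0.034,0,0,0,np.float64(3.0),-1]]
14 rows, end [ 0.5339 -0.2062  0.2   ] -0.4973
```

>>> play_rows:
  commands:
    - [0.034,-0.017,0,0,0,2.9,-1]
    - [0.033,-0.018,0,0,0,2.9,-1]
    - [0.032,-0.02,0,0,0,2.9,-1]
    - [0.031,-0.021,0,0,0,3.0,-1]
    - [0.03,-0.023,0.001,0,0,2.9,-1]
    - [0.029,-0.025,0,0,0,3.0,-1]
    - [0.027,-0.026,0.001,0,0,2.9,-1]
    - [0.026,-0.027,0,0,0,3.0,0]
    - [0.025,-0.029,0.001,0,0,2.9,0]
    - [0.023,-0.03,0,0,0,3.0,0]
    - [0.021,-0.031,0.001,0,0,2.9,0]
    - [0.02,-0.032,0,0,0,3.0,0]
    - [0.018,-0.033,0.001,0,0,2.9,0]
    - [0.017,-0.034,0,0,0,3.0,0]
  force: 45

```text
time_s: 1.32
ee_pos: [0.535, -0.2047, 0.2002]
eef_rot: [3.142, 0.001, -0.5]
force: [-0.1, -0.8, 0.5]
grip_width: 0.0508
grip_force: 0.0
```

```bash
sed -i 's/t=-round(np.degrees(a)\/(n-k),1)/t=-round(float(np.degrees(a))\/(n-k),1)/' plan.py; python3 - <<'E'
from plan import *
o=ctrl.get_obs(); print(o['time_s'],o['ee_pos'],o['eef_rot'],o['grip_width'],o['joint_vel'])
m=model('wrist'); im=ctrl.camera('wrist'); import pickle; pickle.dump(m,open('wm_tray.pkl','wb')); cv2.imwrite('pics/wt_raw.png',im)
t=np.array([.5273,-.2355]);y=-.497;R=np.array([[np.cos(y),-np.sin(y)],[np.sin(y),np.cos(y)]])
im=cv2.resize(im,(800,600),interpolation=cv2.INTER_CUBIC)
for i,c in enumerate([[.083,.123],[.083,-.123],[-.083,-.123],[-.083,.123],[.083,.06],[-.083,.06]]):
    q=w2px('wrist',[*(t+R@c),.036],m)[0]*800/560; cv2.circle(im,tuple(map(int,q)),4,(0,0,255),1)
for z,c in [(.015,[.004-.017,.03])]:
    q=w2px('wrist',[*(t+R@c),z],m)[0]*800/560; cv2.circle(im,tuple(map(int,q)),4,(0,255,0),1)
cv2.imwrite('pics/wt.png',im); print(-m[1].T@m[2])
E
```

```text
1.3167 [ 0.53499982 -0.20474808  0.20016249] [ 3.14153191e+00  5.08186623e-04 -4.99663460e-01] 0.0507763025844299 [ 7.24121142e-01  5.06083847e-01 -6.79770154e-01  5.35128687e-05
  1.65601651e-01  1.34763087e+00]
[ 0.60160348 -0.24087199  0.37996417]
```

View pics/wt.png

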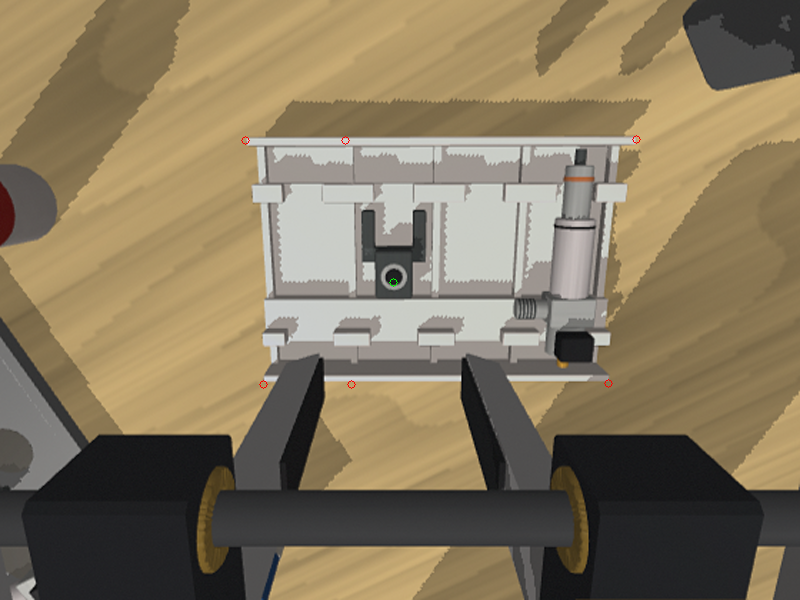

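The wrist view shows the tray corners matching the fit to about 2 px. The clamp body centre is at (394,276) and inj_d sits in well 0 (nozzle at top). Now I'll plan the clamp pick.

```bash
python3 - <<'E'
from plan import *; import pickle
m=pickle.load(open('wm_tray.pkl','rb'))
g=px2w('wrist',[(394*.7,276*.7)],.028,m)[0]; print(g)
print(px2w('wrist',np.array([(247,138),(635,138),(610,381),(266,381)])*.7,.036,m)[:,:2])
S=[.5339,-.2062,.2,-.4973]
o=ctrl.get_obs();print(o['ee_pos'],o['eef_rot'][2])
plan([(*g[:2],.04,-.497,0),(*g[:2],.0155,-.497,0)],start=None if abs(o['ee_pos'][1]+.206)<.0007 else S)
print('lift'); s=[*g[:2],.0155,-.497]
plan([(*g[:2],.13,-.497,1),(.55,0,.15,-.2,1),(.53,.346,.13,.3,1),(.53,.346,.018,.3,1)],start=s)
E
```

```text
[ 0.5363158 -0.2065963  0.028    ]
[[ 0.65999939 -0.1684855 ]
 [ 0.54297577 -0.38293889]
 [ 0.39712862 -0.30596021]
 [ 0.51444984 -0.09082602]]
[ 0.538728   -0.20105819  0.19992185] -0.5010652712999841
[[0,0,0.032,0,0,0,0],[0.001,0,0.032,0,0,0,0],[0,0,0.032,0,0,0,0],[0.001,0,0.032,0,0,0,0],[0,-0.001,0.032,0,0,0,0],[0,0,0.025,0,0,0,0]]
6 rows, end [ 0.5361 -0.2063  0.015 ] -0.4973
lift
[[0,0,-0.038,0,0,0,1],[0,0,-0.038,0,0,0,1],[0,0,-0.039,0,0,0,1],[-0.014,-0.031,-0.003,0,0,-2.8,1],[-0.013,-0.032,-0.003,0,0,-2.8,1],[-0.011,-0.033,-0.003,0,0,-2.9,1],[-0.01,-0.033,-0.003,0,0,-2.8,1],[-0.008,-0.034,-0.004,0,0,-2.9,1],[-0.006,-0.034,-0.003,0,0,-2.8,1],[-0.01,-0.037,0.002,0,0,-3.2,1],[-0.008,-0.038,0.002,0,0,-3.2,1],[-0.006,-0.038,0.002,0,0,-3.2,1],[-0.003,-0.038,0.002,0,0,-3.2,1],[-0.001,-0.039,0.002,0,0,-3.2,1],[0.001,-0.038,0.002,0,0,-3.2,1],[0.003,-0.038,0.003,0,0,-3.2,1],[0.005,-0.038,0.002,0,0,-3.1,1],[0.007,-0.039,0.003,0,0,-3.2,1],[0,0,0.037,0,0,0,1],[0,0,0.037,0,0,0,1]]
[[0,0,0.038,0,0,0,1]]
21 rows, end [0.5302 0.3464 0.0175] 0.3006
```

>>> play_rows:
  commands:
    - [0,0,0,0,0,0,0]
    - [0,0,0,0,0,0,0]
    - [0,0,0,0,0,0,0]

```text
time_s: 1.62
ee_pos: [0.5333, -0.2069, 0.2003]
eef_rot: [3.141, 0.0, -0.497]
force: [-1.1, 0.0, 0.4]
grip_width: 0.047
grip_force: 0.0
```

```bash
python3 - <<'E'
from plan import *
o=ctrl.get_obs();print(o['ee_pos'],o['eef_rot'],o['joint_vel'],o['grip_width'])
E
```

```text
[ 0.53329094 -0.20691703  0.20031488] [ 3.14141249e+00  4.39607848e-04 -4.97366028e-01] [-0.01211725 -0.00829901  0.00171189  0.00259207 -0.00216828  0.00400712] 0.04696311575952436
```

>>> play_rows:
  commands:
    - [0.001,0,0.036,0,0,0,0]
    - [0.001,0,0.038,0,0,0,0]
    - [0,0,0.038,0,0,0,0]
    - [0,0,0.038,0,0,0,0]
    - [0,0,0.02,0,0,0,0]
    - [0,0,0.01,0,0,0,0]
    - [0,0,0.0045,0,0,0,0]
    - [0,0,0,0,0,0,0.6]
    - [0,0,0,0,0,0,1]
    - [0,0,0,0,0,0,1]
    - [0,0,0,0,0,0,1]
    - [0,0,0,0,0,0,1]
  force: 45

```text
time_s: 2.62
ee_pos: [0.5364, -0.2077, 0.0175]
eef_rot: [-3.142, -0.002, -0.497]
force: [-1.6, 0.1, 7.5]
grip_width: 0.0256
grip_force: 45.0
```

>>> play_rows:
  commands:
    - [0,0,-0.038,0,0,0,1]
    - [0,0,-0.038,0,0,0,1]
    - [0,0,-0.039,0,0,0,1]
    - [-0.014,-0.031,-0.003,0,0,-2.8,1]
    - [-0.013,-0.032,-0.003,0,0,-2.8,1]
    - [-0.011,-0.033,-0.003,0,0,-2.9,1]
    - [-0.01,-0.033,-0.003,0,0,-2.8,1]
    - [-0.008,-0.034,-0.004,0,0,-2.9,1]
    - [-0.006,-0.034,-0.003,0,0,-2.8,1]
    - [-0.01,-0.037,0.002,0,0,-3.2,1]
    - [-0.008,-0.038,0.002,0,0,-3.2,1]
    - [-0.006,-0.038,0.002,0,0,-3.2,1]
    - [-0.003,-0.038,0.002,0,0,-3.2,1]
    - [-0.001,-0.039,0.002,0,0,-3.2,1]
    - [0.001,-0.038,0.002,0,0,-3.2,1]
    - [0.003,-0.038,0.003,0,0,-3.2,1]
    - [0.005,-0.038,0.002,0,0,-3.1,1]
    - [0.007,-0.039,0.003,0,0,-3.2,1]
    - [0,0,0,0,0,0,1]
    - [0,0,0.03,0,0,0,1]

```text
time_s: 4.28
ee_pos: [0.5312, 0.3492, 0.1048]
eef_rot: [-3.14, -0.009, 0.304]
force: [1.1, -1.0, -0.3]
grip_width: 0.0257
grip_force: 45.0
```

```bash
python3 - <<'E'
from plan import *; import pickle
o=ctrl.get_obs(); print(o['ee_pos'],o['eef_rot'][2],o['grip_width'])
m=model('wrist'); im=ctrl.camera('wrist'); pickle.dump(m,open('wm_pan.pkl','wb')); cv2.imwrite('pics/wp_raw.png',im)
cv2.imwrite('pics/wp.png',cv2.resize(im,(800,600),interpolation=cv2.INTER_CUBIC))
E
```

```text
[0.53117411 0.34915963 0.10482915] 0.3038740567506233 0.025729270739405518
```

View pics/wp.png

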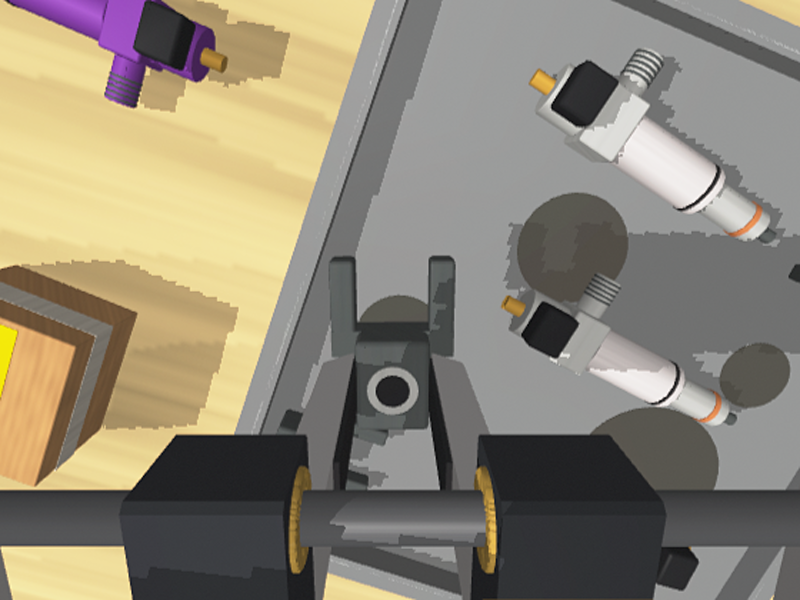

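The wrist view shows the clamp held well. A's nipple end is at (533,76) and its tip at (774,238); B's nipple end is at (506,303) and its tip at (736,418). The spot below the clamp is clear.

```bash
python3 - <<'E'
from plan import *; import pickle
m=pickle.load(open('wm_pan.pkl','rb'))
for n,a,b in [('A',(533,76),(774,238)),('B',(506,303),(736,418))]:
    p=px2w('wrist',np.array([a,b])*.7,.017,m)[:,:2]; d=p[1]-p[0]; L=np.linalg.norm(d); o=p[1]-d/L*.070; y=np.arctan2(d[1],d[0])
    print(n,L,o,y)
E
```

```text
A 0.15059564679162 [0.645039   0.24228531] -1.8056946544418244
B 0.14911438450733353 [0.54238928 0.21548128] -1.7314249032033322
```

>>> play_rows:
  commands:
    - [0,0,0.038,0,0,0,1]
    - [0,0,0.028,0,0,0,1]
    - [0,0,0.01,0,0,0,1]
    - [0,0,0.0055,0,0,0,1]
    - [0,0,0,0,0,0,1]
    - [0,0,0,0,0,0,1]
    - [0,0,0,0,0,0,0.2]
    - [0,0,0,0,0,0,0.1]
    - [0,0,0,0,0,0,0.1]
    - [0,0,-0.03,0,0,0,0.1]

```text
time_s: 5.17
ee_pos: [0.5276, 0.3444, 0.0442]
eef_rot: [3.14, 0.008, 0.3]
force: [-0.4, -0.6, -1.0]
grip_width: 0.0421
grip_force: 0.0
```

```bash
cat > trip.py <<'E'
from plan import *
T=np.array([.528,-.2363]);TY=-.498
def well(k): c,s=np.cos(TY),np.sin(TY); v=np.array([.004,-.09+.06*k]); return T+np.array([c*v[0]-s*v[1],s*v[0]+c*v[1]])
E
python3 - <<'E'
from trip import *
y=-1.731+np.pi
print('to B');plan([(.5302,.3464,.07,.36,-.28,1),(.5424,.2155,.085,y,-.28),(.5424,.2155,.085,y,-.28,2),(.5424,.2155,.03,y,-.28,2),(.5424,.2155,.011,y,-.28,1),(.5424,.2155,.008,y,-.28,1)],start=[.5302,.3464,.048,.3006])
w=well(1);print(w)
print('carry');plan([(.5424,.2155,.12,y,1,4),(.55,0,.15,1.9,1),(*w,.13,TY+np.pi,1),(*w,.13,TY+np.pi,1,2)],start=[.5424,.2155,.008,y])
E
```

```text
to B
[[0,0,-0.022,0,0,-3.4,-0.28],[-0.004,0.014,-0.002,0,0,-6.7,-0.28],[-0.005,0.014,-0.002,0,0,-6.7,-0.28],[-0.007,0.013,-0.002,0,0,-6.7,-0.28],[-0.009,0.012,-0.001,0,0,-6.7,-0.28],[-0.01,0.011,-0.002,0,0,-6.7,-0.28],[-0.011,0.009,-0.001,0,0,-6.7,-0.28],[-0.012,0.008,-0.002,0,0,-6.7,-0.28],[-0.013,0.007,-0.001,0,0,-6.6,-0.28],[-0.013,0.005,-0.002,0,0,-6.7,-0.28],[0,0,0,0,0,0,-0.28],[0,0,0,0,0,0,-0.28],[0,0,0.028,0,0,0,-0.28],[0,0,0.027,0,0,0,-0.28],[0,0,0.019,0,0,0,-0.28],[0,0,0.003,0,0,0,-0.28]]
16 rows, end [0.5419 0.2156 0.008 ] 1.4106
[ 0.51718408 -0.26456687]
carry
[[0,0,-0.028,0,0,0,1],[0,0,-0.028,0,0,0,1],[0,0,-0.028,0,0,0,1],[0,0,-0.028,0,0,0,1],[-0.035,0.007,-0.005,0,0,-4.7,1],[-0.036,0.004,-0.005,0,0,-4.7,1],[-0.036,0.001,-0.005,0,0,-4.7,1],[-0.036,-0.002,-0.005,0,0,-4.6,1],[-0.036,-0.005,-0.005,0,0,-4.7,1],[-0.035,-0.007,-0.005,0,0,-4.6,1],[-0.034,-0.017,0.003,0,0,-6.1,1],[-0.032,-0.02,0.003,0,0,-6.1,1],[-0.03,-0.023,0.003,0,0,-6.1,1],[-0.027,-0.027,0.003,0,0,-6.1,1],[-0.025,-0.029,0.003,0,0,-6.1,1],[-0.021,-0.032,0.003,0,0,-6.1,1],[-0.018,-0.034,0.002,0,0,-6,1],[0,0,0,0,0,0,1],[0,0,0,0,0,0,1]]
19 rows, end [ 0.5173 -0.2651  0.13  ] 2.6428
```

>>> play_rows:
  commands:
    - [0,0,-0.022,0,0,-3.4,0.1]
    - [-0.004,0.014,-0.002,0,0,-6.7,-0.28]
    - [-0.005,0.014,-0.002,0,0,-6.7,-0.28]
    - [-0.007,0.013,-0.002,0,0,-6.7,-0.28]
    - [-0.009,0.012,-0.001,0,0,-6.7,-0.28]
    - [-0.01,0.011,-0.002,0,0,-6.7,-0.28]
    - [-0.011,0.009,-0.001,0,0,-6.7,-0.28]
    - [-0.012,0.008,-0.002,0,0,-6.7,-0.28]
    - [-0.013,0.007,-0.001,0,0,-6.6,-0.28]
    - [-0.013,0.005,-0.002,0,0,-6.7,-0.28]
    - [0,0,0,0,0,0,-0.28]
    - [0,0,0,0,0,0,-0.28]
    - [0,0,0.028,0,0,0,-0.28]
    - [0,0,0.027,0,0,0,-0.28]
    - [0,0,0.019,0,0,0,-0.28]
    - [0,0,0.003,0,0,0,-0.28]
    - [0,0,0,0,0,0,0.3]
    - [0,0,0,0,0,0,1]
    - [0,0,0,0,0,0,1]
    - [0,0,0,0,0,0,1]
  force: 45

```text
time_s: 6.83
ee_pos: [0.5421, 0.2153, 0.0098]
eef_rot: [3.14, -0.001, 1.41]
force: [0.1, 0.1, -0.1]
grip_width: 0.0369
grip_force: 0.0
```

>>> play_rows:
  commands:
    - [0,0,0,0,0,0,1]
    - [0,0,0,0,0,0,1]
    - [0,0,0,0,0,0,1]

```text
time_s: 7.08
ee_pos: [0.5418, 0.215, 0.0092]
eef_rot: [3.141, -0.001, 1.41]
force: [-0.8, -0.2, 5.5]
grip_width: 0.0249
grip_force: 45.0
```

>>> play_rows:
  commands:
    - [0,0,-0.02,0,0,0,1]
    - [0,0,-0.028,0,0,0,1]
    - [0,0,-0.032,0,0,0,1]
    - [0,0,-0.032,0,0,0,1]
    - [-0.035,0.007,-0.005,0,0,-4.7,1]
    - [-0.036,0.004,-0.005,0,0,-4.7,1]
    - [-0.036,0.001,-0.005,0,0,-4.7,1]
    - [-0.036,-0.002,-0.005,0,0,-4.6,1]
    - [-0.036,-0.005,-0.005,0,0,-4.7,1]
    - [-0.035,-0.007,-0.005,0,0,-4.6,1]
    - [-0.034,-0.017,0.003,0,0,-6.1,1]
    - [-0.032,-0.02,0.003,0,0,-6.1,1]
    - [-0.03,-0.023,0.003,0,0,-6.1,1]
    - [-0.027,-0.027,0.003,0,0,-6.1,1]
    - [-0.025,-0.029,0.003,0,0,-6.1,1]
    - [-0.021,-0.032,0.003,0,0,-6.1,1]
    - [-0.018,-0.034,0.002,0,0,-6,1]
    - [0,0,0.02,0,0,0,1]
    - [0,0,0.02,0,0,0,1]
    - [0,0,0,0,0,0,1]

```text
time_s: 8.75
ee_pos: [0.5141, -0.2653, 0.0864]
eef_rot: [3.141, -0.007, 2.641]
force: [0.1, -0.1, -4.0]
grip_width: 0.0252
grip_force: 45.0
```

```bash
python3 - <<'E'
from trip import *
o=ctrl.get_obs(); print(o['ee_pos'],o['eef_rot'],o['joint_vel'].round(3),o['grip_width'])
m=model('wrist'); im=ctrl.camera('wrist'); 
im=cv2.resize(im,(800,600),interpolation=cv2.INTER_CUBIC)
p=np.array(o['ee_pos']); y=o['eef_rot'][2]+np.pi; d=np.array([np.cos(y),np.sin(y),0]); ax=p+[0,0,.0078]
for s in (-.078,-.026,.026,.07):
    q=w2px('wrist',ax+s*d,m)[0]/.7; cv2.circle(im,tuple(map(int,q)),4,(0,0,255),1)
for k in (0,1,2,3):
    w=well(k); t=np.array([np.cos(TY),np.sin(TY)])
    for s in (-.078,.07): q=w2px('wrist',[*(w+s*t),.032],m)[0]/.7; cv2.circle(im,tuple(map(int,q)),4,(0,255,0),1)
cv2.imwrite('pics/wb.png',im)
E
```

```text
[ 0.51412073 -0.26533742  0.08639967] [ 3.1413074  -0.00651401  2.64115357] [ 0.022 -0.047 -0.04  -0.     0.074  0.005] 0.025161759160961104
```

View pics/wb.png

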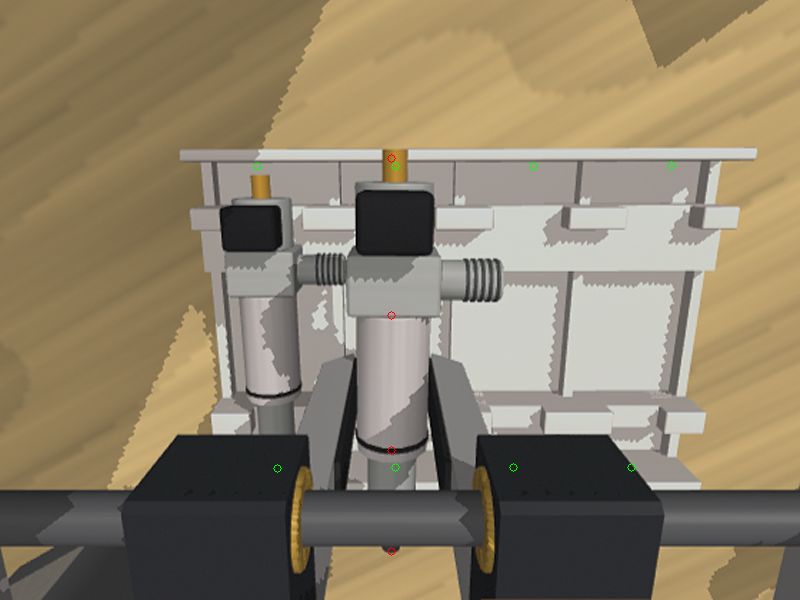

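The injector is held straight, with its nozzle towards the tray's +x end. The lateral match is good: the well 1 dividers are at 341 and 453 and the injector at 394. The tray's -x wall inner edge is at row 161, so I'll check the lengthwise position next.

```bash
python3 - <<'E'
from trip import *
o=ctrl.get_obs(); print(o['ee_pos'],o['eef_rot'][2])
c,s=np.cos(TY),np.sin(TY)
loc=lambda P:np.c_[(P[:,:2]-T)@[c,s],(P[:,:2]-T)@[-s,c]]*1000
print(loc(px2w('wrist',np.array([(205,161),(395,161),(720,161),(182,150),(755,150)])/1*.7,.036)).round(1), 'expect x -78 (inner), -83 outer, y -123,123')
print(loc(px2w('wrist',np.array([(205,271),(715,271)])*.7,.019)).round(1),'saddle edge expect -27')
print(loc(px2w('wrist',np.array([(261,176)])*.7,.036)).round(1),'d nipple')
E
```

```text
[ 0.51504942 -0.26529321  0.08862534] 2.64195097632755
[[ -75.6 -111.7]
 [ -75.4  -29.9]
 [ -75.2  110.2]
 [ -80.1 -121.2]
 [ -79.8  124.5]] expect x -78 (inner), -83 outer, y -123,123
[[ -24.  -122.5]
 [ -23.6  126.5]] saddle edge expect -27
[[-69.2 -88. ]] d nipple
```

>>> play_rows:
  commands:
    - [-0.002,0.001,0.025,0,0,0,1]
    - [0,0,0.02,0,0,0,1]
    - [0,0,0.01,0,0,0,1]
    - [0,0,0.004,0,0,0,1]
    - [0,0,0.002,0,0,0,1]
    - [0,0,0.002,0,0,0,1]
    - [0,0,0.002,0,0,0,1]
    - [0,0,0,0,0,0,1]

```text
time_s: 9.47
ee_pos: [0.5187, -0.2659, 0.026]
eef_rot: [-3.142, 0.001, 2.643]
force: [0.0, -0.4, -3.2]
grip_width: 0.0252
grip_force: 45.0
```

>>> play_rows:
  commands:
    - [0,0,0.001,0,0,0,1]
    - [0,0,0.001,0,0,0,1]
    - [0,0,0.001,0,0,0,1]
    - [0,0,0,0,0,0,1]

```text
time_s: 9.8
ee_pos: [0.5188, -0.266, 0.0241]
eef_rot: [-3.142, 0.001, 2.643]
force: [-6.0, 2.8, 13.1]
grip_width: 0.0246
grip_force: 45.0
```

```bash
sed -i 's/T=np.array(.*);/T=np.array([.5303,-.2364]);/' trip.py; python3 - <<'E'
from trip import *
y=-1.806+np.pi; a=(.6448,.2423)
w=well(1)
print('to A');plan([(*w,.05,None,0,2),(*w,.12,None,0),(.55,0,.13,2.1,0),(*a,.06,y,-.2),(*a,.06,y,-.28,1),(*a,.011,y,-.28,2),(*a,.007,y,-.28,1)],start=[.5195,-.2647,.022,2.6428])
w=well(2);print(w)
print('carry');plan([(*a,.12,y,1,4),(.55,0,.15,1.9,1),(*w,.13,TY+np.pi,1),(*w,.09,TY+np.pi,1,2)],start=[*a,.007,y])
E
```

```text
to A
[[0,0,-0.014,0,0,0,0],[0,0,-0.014,0,0,0,0],[0,0,-0.035,0,0,0,0],[0,0,-0.035,0,0,0,0],[0.014,0.035,-0.001,0,0,4.4,0],[0.017,0.034,-0.002,0,0,4.5,0],[0.02,0.033,-0.001,0,0,4.4,0],[0.022,0.031,-0.002,0,0,4.5,0],[0.024,0.029,-0.001,0,0,4.4,0],[0.027,0.027,-0.002,0,0,4.5,0],[0.028,0.026,-0.001,0,0,4.4,0],[0.023,0.029,0.01,0,0,6.3,-0.2],[0.026,0.026,0.01,0,0,6.2,-0.2],[0.029,0.024,0.01,0,0,6.3,-0.2],[0.031,0.02,0.01,0,0,6.2,-0.2],[0.033,0.017,0.01,0,0,6.3,-0.2],[0.035,0.013,0.01,0,0,6.2,-0.2],[0.036,0.008,0.01,0,0,6.3,-0.2],[0.001,0,0,0,0,0,-0.28],[0,0,0.025,0,0,0,-0.28]]
[[0,0,0.024,0,0,0,-0.28],[0,0,0.004,0,0,0,-0.28]]
22 rows, end [0.6445 0.2429 0.007 ] 1.3355
[ 0.54814424 -0.21195449]
carry
[[0,0,-0.028,0,0,0,1],[0,0,-0.028,0,0,0,1],[0,0,-0.028,0,0,0,1],[0,0,-0.029,0,0,0,1],[-0.037,-0.005,-0.004,0,0,-4.6,1],[-0.036,-0.008,-0.004,0,0,-4.6,1],[-0.036,-0.011,-0.004,0,0,-4.6,1],[-0.034,-0.014,-0.004,0,0,-4.6,1],[-0.033,-0.016,-0.005,0,0,-4.6,1],[-0.032,-0.019,-0.004,0,0,-4.7,1],[-0.031,-0.022,-0.005,0,0,-4.6,1],[-0.029,-0.01,0.003,0,0,-6.1,1],[-0.027,-0.013,0.003,0,0,-6.1,1],[-0.026,-0.016,0.003,0,0,-6.1,1],[-0.024,-0.018,0.003,0,0,-6.1,1],[-0.022,-0.021,0.003,0,0,-6.1,1],[-0.019,-0.023,0.003,0,0,-6.1,1],[-0.017,-0.025,0.002,0,0,-6,1],[0,0,0.02,0,0,0,1],[0,0,0.02,0,0,0,1]]
20 rows, end [ 0.5484 -0.2121  0.09  ] 2.6428
```

>>> play_rows:
  commands:
    - [0,0,0,0,0,0,0.35]
    - [0,0,0,0,0,0,0]
    - [0,0,0,0,0,0,0]
    - [0,0,-0.014,0,0,0,0]
    - [0,0,-0.014,0,0,0,0]
    - [0,0,-0.035,0,0,0,0]
    - [0,0,-0.035,0,0,0,0]
    - [0.014,0.035,-0.001,0,0,4.4,0]
    - [0.017,0.034,-0.002,0,0,4.5,0]
    - [0.02,0.033,-0.001,0,0,4.4,0]
    - [0.022,0.031,-0.002,0,0,4.5,0]
    - [0.024,0.029,-0.001,0,0,4.4,0]
    - [0.027,0.027,-0.002,0,0,4.5,0]
    - [0.028,0.026,-0.001,0,0,4.4,0]
    - [0.023,0.029,0.01,0,0,6.3,-0.2]
    - [0.026,0.026,0.01,0,0,6.2,-0.2]
    - [0.029,0.024,0.01,0,0,6.3,-0.2]
    - [0.031,0.02,0.01,0,0,6.2,-0.2]
    - [0.033,0.017,0.01,0,0,6.3,-0.2]
    - [0.035,0.013,0.01,0,0,6.2,-0.28]

```text
time_s: 11.47
ee_pos: [0.6313, 0.2079, 0.0699]
eef_rot: [3.141, -0.0, 1.44]
force: [0.8, -0.6, 0.2]
grip_width: 0.059
grip_force: 0.0
```

>>> play_rows:
  commands:
    - [0.036,0.008,0.01,0,0,6.3,-0.28]
    - [0.001,0,0,0,0,0,-0.28]
    - [0,0,0,0,0,0,-0.28]
    - [0,0,0,0,0,0,-0.28]
    - [0,0,0.025,0,0,0,-0.28]
    - [0,0,0.018,0,0,0,-0.28]
    - [0,0,0.006,0,0,0,-0.28]
    - [0,0,0.003,0,0,0,-0.28]
    - [0,0,0,0,0,0,0.4]
    - [0,0,0,0,0,0,1]
    - [0,0,0,0,0,0,1]
    - [0,0,0,0,0,0,1]
    - [0,0,0,0,0,0,1]
    - [0,0,0,0,0,0,1]

```text
time_s: 12.63
ee_pos: [0.6438, 0.2418, 0.009]
eef_rot: [3.141, -0.0, 1.335]
force: [-1.1, 0.3, 2.2]
grip_width: 0.0252
grip_force: 45.0
```

>>> play_rows:
  commands:
    - [0,0,-0.02,0,0,0,1]
    - [0,0,-0.028,0,0,0,1]
    - [0,0,-0.032,0,0,0,1]
    - [0,0,-0.033,0,0,0,1]
    - [-0.037,-0.005,-0.004,0,0,-4.6,1]
    - [-0.036,-0.008,-0.004,0,0,-4.6,1]
    - [-0.036,-0.011,-0.004,0,0,-4.6,1]
    - [-0.034,-0.014,-0.004,0,0,-4.6,1]
    - [-0.033,-0.016,-0.005,0,0,-4.6,1]
    - [-0.032,-0.019,-0.004,0,0,-4.7,1]
    - [-0.031,-0.022,-0.005,0,0,-4.6,1]
    - [-0.029,-0.01,0.003,0,0,-6.1,1]
    - [-0.027,-0.013,0.003,0,0,-6.1,1]
    - [-0.026,-0.016,0.003,0,0,-6.1,1]
    - [-0.024,-0.018,0.003,0,0,-6.1,1]
    - [-0.022,-0.021,0.003,0,0,-6.1,1]
    - [-0.019,-0.023,0.003,0,0,-6.1,1]
    - [-0.017,-0.025,0.002,0,0,-6,1]
    - [0,0,0.02,0,0,0,1]
    - [0,0,0.02,0,0,0,1]

```text
time_s: 14.3
ee_pos: [0.547, -0.2144, 0.0912]
eef_rot: [3.142, 0.001, 2.641]
force: [0.0, 1.5, -4.2]
grip_width: 0.0249
grip_force: 45.0
```

>>> play_rows:
  commands:
    - [0,0,0,0,0,0,1]
    - [0,0,0,0,0,0,1]
    - [0,0,0,0,0,0,1]

```text
time_s: 14.55
ee_pos: [0.5475, -0.2125, 0.0925]
eef_rot: [3.141, 0.001, 2.643]
force: [0.4, -0.0, -3.1]
grip_width: 0.0251
grip_force: 45.0
```

```bash
python3 - <<'E'
from trip import *
o=ctrl.get_obs(); print(o['ee_pos'],o['eef_rot'],o['joint_vel'].round(3),o['grip_width'])
m=model('wrist'); im=ctrl.camera('wrist'); import pickle; pickle.dump(m,open('wm_a.pkl','wb'))
im=cv2.resize(im,(800,600),interpolation=cv2.INTER_CUBIC)
p=np.array(o['ee_pos']); y=o['eef_rot'][2]+np.pi; d=np.array([np.cos(y),np.sin(y),0]); ax=p+[0,0,.008]
for s in (-.078,-.026,.026,.07):
    q=w2px('wrist',ax+s*d,m)[0]/.7; cv2.circle(im,tuple(map(int,q)),4,(0,0,255),1)
for k in (0,1,2,3):
    w=well(k); t=np.array([np.cos(TY),np.sin(TY)])
    for s in (-.078,.07): q=w2px('wrist',[*(w+s*t),.032],m)[0]/.7; cv2.circle(im,tuple(map(int,q)),4,(0,255,0),1)
cv2.imwrite('pics/wa.png',im)
E
```

```text
[ 0.5475237  -0.21245427  0.09250036] [3.14148052e+00 9.06937740e-04 2.64297008e+00] [ 0.001 -0.014 -0.008 -0.001 -0.005  0.001] 0.02506064606114176
```

View pics/wa.png

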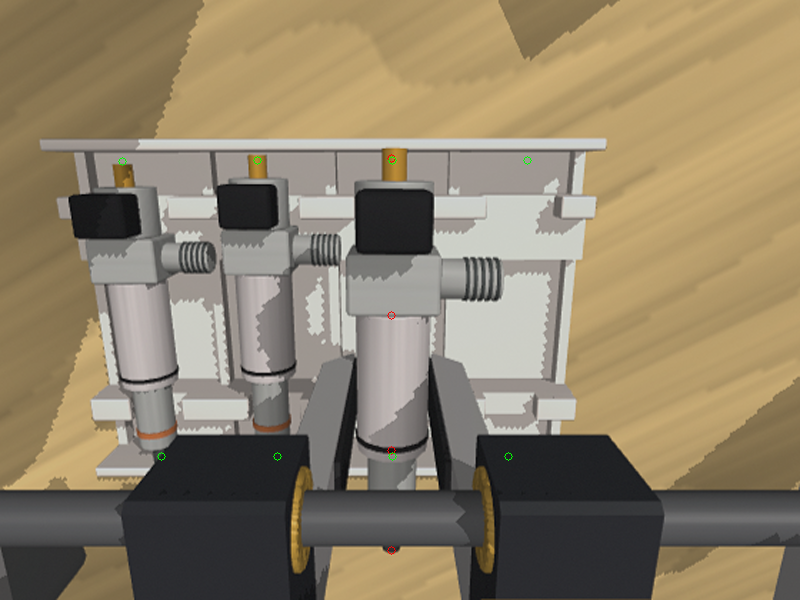

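B is seated squarely in well 1: nipple at (257,155), just clear of the end wall. A is centred over well 2, whose dividers are at 336 and 448. Now I'll lower it.

>>> play_rows:
  commands:
    - [-0.002,0,0.025,0,0,0,1]
    - [0,0,0.021,0,0,0,1]
    - [0,0,0.01,0,0,0,1]
    - [0,0,0.004,0,0,0,1]
    - [0,0,0.002,0,0,0,1]
    - [0,0,0.002,0,0,0,1]
    - [0,0,0.002,0,0,0,1]
    - [0,0,0.001,0,0,0,1]
    - [0,0,0.001,0,0,0,1]
    - [0,0,0.001,0,0,0,1]
    - [0,0,0,0,0,0,1]

```text
time_s: 15.52
ee_pos: [0.5493, -0.2138, 0.0239]
eef_rot: [3.142, 0.001, 2.643]
force: [-4.9, 2.2, 7.9]
grip_width: 0.025
grip_force: 45.0
```

```bash
python3 - <<'E'
from trip import *
y=1.571; a=(.4425,.2131); w=(.550,-.213)
print('to C view');plan([(*w,.05,None,0,2),(*w,.12,None,0),(.52,0,.13,2.1,0),(.47,.21,.16,y,-.28)],start=[*w,.022,2.6428])
E
```

```text
to C view
[[0,0,-0.014,0,0,0,0],[0,0,-0.014,0,0,0,0],[0,0,-0.035,0,0,0,0],[0,0,-0.035,0,0,0,0],[0.021,0.029,-0.002,0,0,5.2,0],[0.024,0.027,-0.002,0,0,5.2,0],[0.026,0.024,-0.002,0,0,5.2,0],[0.028,0.022,-0.001,0,0,5.2,0],[0.031,0.019,-0.002,0,0,5.2,0],[0.032,0.017,-0.001,0,0,5.1,0],[0.034,0.01,-0.005,0,0,5.1,-0.28],[0.035,0.007,-0.005,0,0,5,-0.28],[0.036,0.004,-0.005,0,0,5.1,-0.28],[0.036,0.001,-0.005,0,0,5,-0.28],[0.036,-0.002,-0.005,0,0,5.1,-0.28],[0.036,-0.005,-0.005,0,0,5,-0.28]]
16 rows, end [0.4695 0.2102 0.16  ] 1.5712
```

>>> play_rows:
  commands:
    - [0,0,0,0,0,0,0.35]
    - [0,0,0,0,0,0,0]
    - [0,0,0,0,0,0,0]
    - [0,0,-0.014,0,0,0,0]
    - [0,0,-0.014,0,0,0,0]
    - [0,0,-0.035,0,0,0,0]
    - [0,0,-0.035,0,0,0,0]
    - [0.021,0.029,-0.002,0,0,5.2,0]
    - [0.024,0.027,-0.002,0,0,5.2,0]
    - [0.026,0.024,-0.002,0,0,5.2,0]
    - [0.028,0.022,-0.001,0,0,5.2,0]
    - [0.031,0.019,-0.002,0,0,5.2,0]
    - [0.032,0.017,-0.001,0,0,5.1,0]
    - [0.034,0.01,-0.005,0,0,5.1,-0.28]
    - [0.035,0.007,-0.005,0,0,5,-0.28]
    - [0.036,0.004,-0.005,0,0,5.1,-0.28]
    - [0.036,0.001,-0.005,0,0,5,-0.28]
    - [0.036,-0.002,-0.005,0,0,5.1,-0.28]
    - [0.036,-0.005,-0.005,0,0,5,-0.28]
    - [0,0,0,0,0,0,-0.28]

```text
time_s: 17.18
ee_pos: [0.4674, 0.2144, 0.1616]
eef_rot: [3.14, -0.002, 1.568]
force: [0.1, 0.0, -0.4]
grip_width: 0.0599
grip_force: 0.0
```

>>> play_rows:
  commands:
    - [0,0,0,0,0,0,-0.28]
    - [0,0,0,0,0,0,-0.28]

```text
time_s: 17.35
ee_pos: [0.4685, 0.2092, 0.1603]
eef_rot: [-3.141, 0.0, 1.573]
force: [0.7, 0.1, 0.9]
grip_width: 0.0597
grip_force: 0.0
```

```bash
python3 - <<'E'
from trip import *
o=ctrl.get_obs(); print(o['ee_pos'],o['eef_rot'],o['grip_width'])
m=model('wrist'); im=ctrl.camera('wrist'); import pickle; pickle.dump(m,open('wm_c.pkl','wb'))
im=cv2.resize(im,(800,600),interpolation=cv2.INTER_CUBIC)
for s in (-.078,-.026,.026,.07):
    q=w2px('wrist',[.4425,.2131+s,.017],m)[0]/.7; cv2.circle(im,tuple(map(int,q)),4,(0,0,255),1); print(q)
cv2.imwrite('pics/wc.png',im)
E
```

```text
[0.46850716 0.20920079 0.1603256 ] [-3.14149941e+00  2.04608380e-04  1.57273746e+00] 0.059657324914562965
[352.92302628 395.78683871]
[351.52119154 322.03313921]
[350.00170274 242.08939289]
[348.61270617 169.01113862]
```

View pics/wc.png

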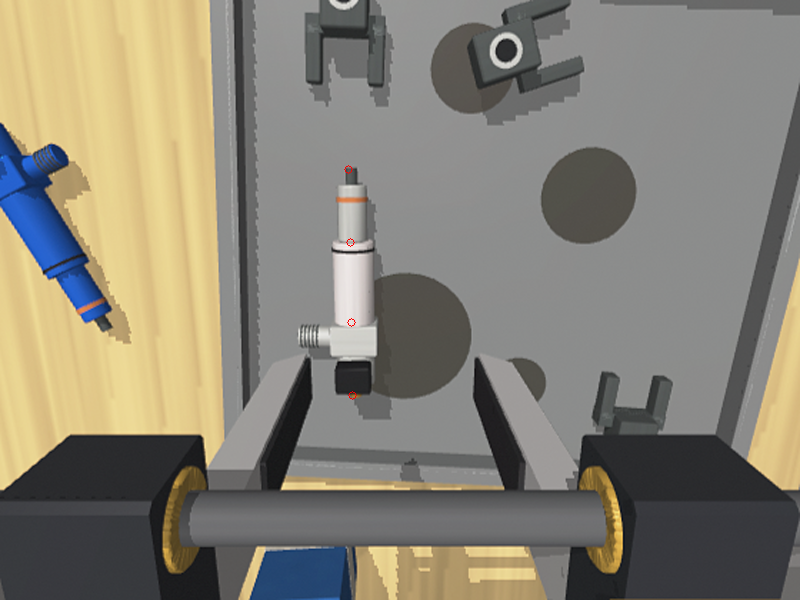

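```bash
python3 - <<'E'
from trip import *
y=1.5712; a=(.4435,.2128); w=well(3)+.0015*np.array([np.cos(TY),np.sin(TY)])
print('C');plan([(*a,.05,y,-.28,3),(*a,.02,y,-.28,1),(*a,.011,y,-.28,1),(*a,.008,y,-.28,1)],start=[.4695,.2102,.16,1.5712])
print(w,'carry');plan([(*a,.04,y,1,2),(*a,.1,y,1,2),(.52,0,.15,.55,1),(*w,.13,TY,1),(*w,.091,TY,1,2),(*w,.091,TY,1,3)],start=[*a,.008,y])
E
```

```text
C
[[0.001,-0.009,0.037,0,0,0,-0.28],[0.001,-0.008,0.036,0,0,0,-0.28],[0.001,-0.009,0.037,0,0,0,-0.28],[0,0,0.03,0,0,0,-0.28],[0,0,0.009,0,0,0,-0.28],[0,0,0.003,0,0,0,-0.28]]
6 rows, end [0.4435 0.2132 0.008 ] 1.5712
[ 0.57812222 -0.15995861] carry
[[0,0,-0.016,0,0,0,1],[0,0,-0.016,0,0,0,1],[0,0,-0.03,0,0,0,1],[0,0,-0.03,0,0,0,1],[-0.024,0.008,-0.006,0,0,6.5,1],[-0.022,0.011,-0.005,0,0,6.5,1],[-0.021,0.014,-0.006,0,0,6.5,1],[-0.019,0.016,-0.005,0,0,6.5,1],[-0.018,0.018,-0.006,0,0,6.5,1],[-0.015,0.02,-0.005,0,0,6.5,1],[-0.013,0.022,-0.006,0,0,6.5,1],[-0.011,0.023,-0.005,0,0,6.5,1],[-0.008,0.023,-0.006,0,0,6.5,1],[-0.004,0.019,0.002,0,0,6.7,1],[-0.002,0.019,0.002,0,0,6.7,1],[0.001,0.019,0.002,0,0,6.7,1],[0.003,0.019,0.002,0,0,6.7,1],[0.005,0.018,0.002,0,0,6.7,1],[0.007,0.017,0.003,0,0,6.6,1],[0.009,0.017,0.002,0,0,6.7,1]]
[[0.011,0.015,0.003,0,0,6.6,1],[0.012,0.014,0.002,0,0,6.7,1],[0,0,0.02,0,0,0,1],[0,0,0.019,0,0,0,1],[0,0,0,0,0,0,1],[0,0,0,0,0,0,1],[0,0,0,0,0,0,1]]
27 rows, end [ 0.5779 -0.1596  0.091 ] -0.4988
```

>>> play_rows:
  commands:
    - [0.001,-0.009,0.037,0,0,0,-0.28]
    - [0.001,-0.008,0.036,0,0,0,-0.28]
    - [0.001,-0.009,0.037,0,0,0,-0.28]
    - [0,0,0.015,0,0,0,-0.28]
    - [0,0,0.015,0,0,0,-0.28]
    - [0,0,0.009,0,0,0,-0.28]
    - [0,0,0.003,0,0,0,-0.28]
    - [0,0,0,0,0,0,0.4]
    - [0,0,0,0,0,0,1]
    - [0,0,0,0,0,0,1]
    - [0,0,0,0,0,0,1]
    - [0,0,0,0,0,0,1]
    - [0,0,0,0,0,0,1]

```text
time_s: 18.48
ee_pos: [0.4428, 0.2128, 0.0089]
eef_rot: [3.141, -0.0, 1.571]
force: [-0.0, -1.0, 3.3]
grip_width: 0.0249
grip_force: 45.0
```

>>> play_rows:
  commands:
    - [0,0,-0.016,0,0,0,1]
    - [0,0,-0.016,0,0,0,1]
    - [0,0,-0.03,0,0,0,1]
    - [0,0,-0.03,0,0,0,1]
    - [-0.024,0.008,-0.006,0,0,6.5,1]
    - [-0.022,0.011,-0.005,0,0,6.5,1]
    - [-0.021,0.014,-0.006,0,0,6.5,1]
    - [-0.019,0.016,-0.005,0,0,6.5,1]
    - [-0.018,0.018,-0.006,0,0,6.5,1]
    - [-0.015,0.02,-0.005,0,0,6.5,1]
    - [-0.013,0.022,-0.006,0,0,6.5,1]
    - [-0.011,0.023,-0.005,0,0,6.5,1]
    - [-0.008,0.023,-0.006,0,0,6.5,1]
    - [-0.004,0.019,0.002,0,0,6.7,1]
    - [-0.002,0.019,0.002,0,0,6.7,1]
    - [0.001,0.019,0.002,0,0,6.7,1]
    - [0.003,0.019,0.002,0,0,6.7,1]
    - [0.005,0.018,0.002,0,0,6.7,1]
    - [0.007,0.017,0.003,0,0,6.6,1]
    - [0.009,0.017,0.002,0,0,6.7,1]

```text
time_s: 20.15
ee_pos: [0.5641, -0.1257, 0.1348]
eef_rot: [-3.142, 0.001, -0.272]
force: [0.5, 0.4, -3.8]
grip_width: 0.0246
grip_force: 45.0
```

>>> play_rows:
  commands:
    - [0.011,0.015,0.003,0,0,6.6,1]
    - [0.012,0.014,0.002,0,0,6.7,1]
    - [0,0,0.02,0,0,0,1]
    - [0,0,0.019,0,0,0,1]
    - [0,0,0,0,0,0,1]
    - [0,0,0,0,0,0,1]
    - [0,0,0,0,0,0,1]

```text
time_s: 20.73
ee_pos: [0.5771, -0.1598, 0.0925]
eef_rot: [-3.141, -0.001, -0.499]
force: [-0.1, 0.9, -2.1]
grip_width: 0.0249
grip_force: 45.0
```

>>> play_rows:
  commands:
    - [0,0,0.025,0,0,0,1]
    - [0,0,0.021,0,0,0,1]
    - [0,0,0.01,0,0,0,1]
    - [0,0,0.004,0,0,0,1]
    - [0,0,0.002,0,0,0,1]
    - [0,0,0.002,0,0,0,1]
    - [0,0,0.002,0,0,0,1]
    - [0,0,0.001,0,0,0,1]
    - [0,0,0.001,0,0,0,1]
    - [0,0,0.001,0,0,0,1]
    - [0,0,0,0,0,0,1]

```text
time_s: 21.65
ee_pos: [0.5772, -0.16, 0.0239]
eef_rot: [-3.141, -0.001, -0.499]
force: [-5.3, 1.8, 8.6]
grip_width: 0.0247
grip_force: 45.0
```

Seated, with the same height and force as before. I'll release, rise straight up, then back off so the camera sees the whole tray.

>>> play_rows:
  commands:
    - [0,0,0,0,0,0,0.35]
    - [0,0,0,0,0,0,0]
    - [0,0,0,0,0,0,0]
    - [0,0,-0.014,0,0,0,0]
    - [0,0,-0.014,0,0,0,0]
    - [0,0,-0.035,0,0,0,0]
    - [0,0,-0.035,0,0,0,0]
    - [0,0.03,-0.035,0,0,0,0]
    - [0,0.03,-0.03,0,0,0,0]
    - [0,0,0,0,0,0,0]
    - [0,0,0,0,0,0,0]
    - [0,0,0,0,0,0,0]

```text
time_s: 22.65
ee_pos: [0.5495, -0.2092, 0.1807]
eef_rot: [-3.142, 0.001, -0.499]
force: [0.5, -0.3, -0.6]
grip_width: 0.047
grip_force: 0.0
```

```bash
python3 - <<'E'
from trip import *
m=model('wrist'); im=cv2.resize(ctrl.camera('wrist'),(800,600),interpolation=cv2.INTER_CUBIC)
t=np.array([np.cos(TY),np.sin(TY)])
for k in range(4):
    for s in (-.078,-.026,.026,.07): q=w2px('wrist',[*(well(k)+s*t),.032],m)[0]/.7; cv2.circle(im,tuple(map(int,q)),4,(0,0,255),1)
cv2.imwrite('pics/fin.png',im)
o=ctrl.get_obs();print(o['time_s'],o['ee_pos'])
E
```

```text
22.7 [ 0.54950113 -0.20877115  0.18018392]
```

View pics/fin.png

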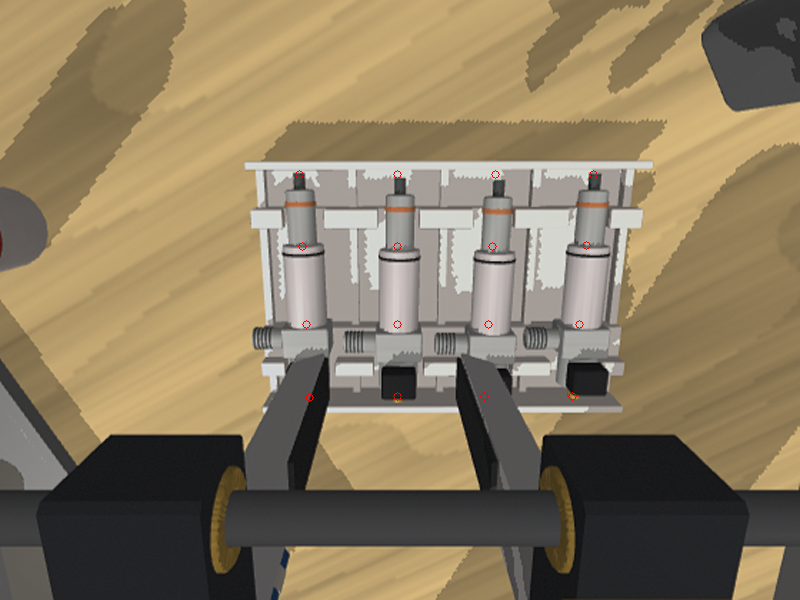

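All four injectors lie seated and parallel, with their nozzle tips at the +x end (rows 172–181) within about 4 mm of the well points. The arm is clear.

```bash
python3 -c "
from station import ctrl
print(ctrl.hand_in())"
```

```text
the job is handed in; nothing more can be done
None
```

I handed the job in at about 23 s: all four wells hold an injector, nozzles at the same end, and the third clamp is in the drip pan with the other two; the hand-in returned no verdict.

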